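# Clip the long filter into the purifier cradle

## Task

Fit the longer of the two grey filter cassettes into the white purifier cradle: hold it by its handle with the far end raised, hook its tongue under the fixed lip, push it back against the sprung water port there, and while holding it back swing the raised end down, then press it until it is fully home and the spring catch has snapped back over its toe. Let go of it, and leave the short filter and everything else on the counter where it is.

Things in the scene. Friction and masses are not known exactly. Their poses are not given: they have to be found in the camera images.
- filter_long: the long filter: grey plastic cassette, two thin white bands, 0.19 to 0.36 kg, lying on its underside. Origin: centre of the body's underside; x towards the toe end, y across, z up. Body 150 long (x -75 to 75) x 56 wide x 30 mm high; its last 10 mm at +x is a lower step, the toe (50 wide, 14 high). A tongue sticks out at -x; a handle stands on top; centre of mass near the middle.
- tongue_tip (a point): middle of the end face of the long filter's tongue, at (-91, 0, 3.5) mm in the filter's frame. The flat tongue sticks out 16 mm from the body (x -91 to -75), 36 wide, 7 mm thick, flush with the underside. Axes as the filter's.
- toe_end (a point): lower edge of the long filter's toe end, (75, 0, 0) mm in the filter's frame
- handle_top (a point): middle of the top of the long filter's handle, (0, 0, 64) mm in the filter's frame. The handle is an upright rib along x: 56 long, 14 wide (grip across y), 34 mm high (z 30 to 64).
- press_spot (a point): middle of the free flat top between handle and toe of the long filter, (47, 0, 30) mm in its frame; the flat runs from x 28 to 65: room to press with closed fingers
- dock: the white plastic cradle, thin blue stripes, fixed to the counter, 198 x 78 mm. Origin: on the counter under the centre of the seated filter; x runs from the lip end to the catch end (a seated filter has the same yaw), z up. Floor at z 6. Side walls 61 mm apart, top z 22. Low end wall at x 76.5, top z 19, which the toe must pass. Behind it the catch housing, to x 97, top z 38.
- lip_edge (a point): middle of the lower inner edge of the fixed lip, (-81.5, 0, 18) mm in the cradle's frame. Under it the pocket: 12 mm high (floor z 6 to lip z 18), 11 mm deep to the end wall at x -92.5; lip top z 24. The tongue goes in with the filter tilted 12 to 20 degrees, toe end up, pushing back the sprung port; level, the filter is 8 mm too long for the opening.
- port (a joint): sprung water port in the pocket, m pushed back towards the end wall: 0 at rest (its face at x -86.5 mm in the cradle), 0.006 when the tongue meets the wall (x -92.5). 5 N at rest plus 0.65 N per mm. It must be pushed back 3 to 6 mm, and held so, while the toe swings down past the low end wall; then it keeps the seated filter (at x +1.5) against that wall.
- catch (a joint): grey 40 mm wide spring catch at the cradle's +x end, m pushed outward: 0 at rest, at most 0.009. Hook tip at x 70.5, flat underside at z 21.5 (1.5 mm above a seated toe); above it a slope rising outward, 30 degrees from upright, to z 38. The toe pressed down the slope pushes it out (about 3 to 10 N on the toe end) and it snaps back over the seated toe. Above 0 while the toe is on the slope.
- filter_short: another filter cassette of the same make, but only 112 mm long over all (body 96 mm); it does not fit the cradle; a bystander; origin at the centre of its underside
- jug_a: clear plastic jug with a handle, 110 mm wide, 150 mm high; bystander; origin at the centre of its underside
- jug_b: clear plastic jug with a handle, 100 mm wide, 130 mm high; bystander; origin at the centre of its underside
- tub: white round lidded tub, 124 mm wide, 60 mm high; bystander; origin at the centre of its underside
- clear_box: clear open box 120 x 160 x 50 mm; bystander; origin at the centre of its underside
- seal_ring: black rubber seal ring, 60 mm across, 8 mm high, lying flat; bystander; origin at the centre of its underside
- bung: white plastic bung, 34 mm across, 22 mm high; bystander; origin at the centre of its underside
- spoon: long spoon lying flat; bystander; origin at the centre of its underside
Mind the look-alikes: they are no part of the job. Leave any green look-alike of the filter_long alone. What is shaped like the dock but turquoise is not meant.

How it is judged:
By the outcome, as a careful person would: the job done as asked, in the order asked, and still so for the second after the job is handed in, with the robot touching nothing.
It also fails if it takes over 54 s, if anything falls off the work surface, if the arm or the gripper's body presses on something with over 40 N, if the wrist force passes 120 N, or if a joint passes its speed limit or range.

## Robot

A 6-joint arm with a two-finger parallel gripper is mounted at the origin on the work surface. World frame = base frame: x ahead of the robot, y to its left, z up, the work surface at z = 0. Lengths are in m, angles in rad, forces in N, time in s.
With the tool pointing down it reaches from about 0.35 to 0.925 m from the base axis. Payload 6.4 kg.
Tool frame: the origin (TCP) lies at the very end of the fingers, on their centre line; the grasp point (between the pads) lies 19 mm behind it; z points along the fingers, x is the direction in which the jaws open and shut, and the axes are right-handed (so a half turn about z gives the same grasp; the last joint's range is limited). The gripper opens to 85 mm and grips with 20 to 120 N. Pads are 22 mm wide; open, the fingers measure 114 mm over their backs; the gripper's body (76 mm by 85 mm) begins 54 mm behind the grasp point. The pads swing forward as they close: fully open they stand 13 mm farther back than shut.
Start: joints at [-1.373, 0.245, 1.558, -0, 1.339, -0.174], TCP at [0.236, -0.606, 0.231] pointing down, gripper open.
Joint ranges: [-3.13, 3.13], [-1.02, 2.26], [0.13, 2.54], [-0.95, 4.09], [0.21, 2.88], [-2.74, 2.74]. Speed limits (rad/s): [2.57, 2.57, 3.14, 3.14, 3.14, 3.14].

## Interface

Orientations are given as a unit quaternion [x, y, z, w].
In Python, from plant import robot, eyes gives the robot as it stands.
- The arm moves only by the tool arm_command, never from a script. Its argument "deltas" is one flat list of numbers, 6 for each row, row after row: the shift along the world's x, y, z in m, then the turn, a rotation vector about the world's x, y, z in degrees. In form: [dx, dy, dz, ax, ay, az, dx, dy, dz, ax, ay, az, ...]. A call has 1 to 8 rows; each row shifts and turns the commanded pose from where the row before left it; what a row does not reach is not made up. A row lasts 1/12 s, in which the tool goes at most 41.7 mm and 7.16 degrees, less where a joint would pass 70% of its speed; a pose out of reach is approached as far as the arm can. A call with a gripper value outside its range is refused whole. "claw" is the closure in counts, from 0 (fully open) to 255 (shut), set as the call begins (left out, the last holds). The fingers move at their own pace and stop on an object; the grip force is fixed at half the most. Time passes only in rows, so rows that do not move let the fingers close. It gives the time, the measured TCP pose, the force and the opening at its end, in the units of the state.
- robot.sense(): the state, without advancing time (a new reading comes with each control period).
- eyes.capture(name): name is "scene" or "top" or "wrist"; returns a dict with "frame" (420x560x3 uint8, red, green, blue), "vertical_fov" (degrees; the focal length in pixels is half the picture's height over the tangent of half this angle, whatever the lens; pixels are square), "cx", "cy" (the principal point, pixels), "xyz" and "attitude" of the camera in the world; the wrist camera has in their place "tool_from_camera" (4x4, takes a point from camera to tool coordinates, whose origin is the TCP and whose axes are the tool frame's). Camera axes: x right, y up, looking along -z (the intrinsics and any distortion apply to the point x, -y, -z); pixel columns grow to the right and rows downward; lengths in m; the calibration is good to about 2 mm. The wrist camera is an equidistant fisheye: a pixel r from the principal point sees the ray r / f radians off the axis. A picture is of the moment at which its call begins: read the wrist's pose just before it. There is no depth.
- robot.sign_off(): hands the job in, once; it reports no verdict.
The state is a dict: "time": time; "joints": joint angles; "dq": joint speeds; "tau": joint torques, N m; "eef_pos": TCP position; "tcp_rot": TCP orientation; "ft_force": force on the tool from outside, world axes, zero at the start; "torque": the same for the moment, N m; "grip_width": finger opening in m.
Only numpy, scipy, OpenCV 4.12 (cv2) and the standard library are available. Lean on these libraries where they do the work, as an engineer would, in place of code of your own. Each camera call takes 0.05 s, during which the arm holds its last target. There are 200 camera calls.

## Working session

There is one attempt and no reset: what is moved stays moved. The work goes in short steps, Python scripts to look and compute and a tool call to move; the robot and the scene stay as the last step left them, time stands still between calls to the robot, and variables do not carry over. Pictures are saved under pics/ and viewed, about 8 in all and at most 12, crops included, and the job is handed in when it is done.

Besides the shell and the picture viewer there is one more tool, called after "Emit:" as a command line: name --argument value ..., lists and objects as JSON in quotes. arm_command: Moves the arm, as the interface text tells. Its arguments: {"type":"object","properties":{"deltas":{"type":"array","items":{"type":"number"}},"claw":{"type":"number"}},"required":["deltas"]}

```bash
mkdir -p pics
cat > h.py <<'E'
import numpy as np, cv2
from plant import robot, eyes
from scipy.spatial.transform import Rotation as R
def cap(n):
    s=robot.sense(); c=eyes.capture(n); c['s']=s; c['name']=n
    c['f']=c['frame'].shape[0]/2/np.tan(np.radians(c['vertical_fov'])/2)
    if n=='wrist':
        T=np.eye(4); T[:3,:3]=R.from_quat(s['tcp_rot']).as_matrix(); T[:3,3]=s['eef_pos']
        T=T@np.array(c['tool_from_camera']); c['Rm']=T[:3,:3]; c['o']=T[:3,3]
    else:
        a=np.array(c['attitude']); c['Rm']=a if a.shape==(3,3) else R.from_quat(a).as_matrix(); c['o']=np.array(c['xyz'])
    return c
def ray(c,u,v):
    x=(u-c['cx']);y=(v-c['cy'])
    if c['name']=='wrist':
        r=np.hypot(x,y);t=r/c['f'];k=np.sin(t)/max(r,1e-9);d=np.array([x*k,-y*k,-np.cos(t)])
    else: d=np.array([x/c['f'],-y/c['f'],-1])
    return c['Rm']@d
def onz(c,u,v,z):
    d=ray(c,u,v); return c['o']+d*(z-c['o'][2])/d[2]
def proj(c,p):
    q=c['Rm'].T@(np.array(p)-c['o'])
    x,y,z=q[0],-q[1],-q[2]
    if c['name']=='wrist':
        t=np.arctan2(np.hypot(x,y),z);k=t/max(np.hypot(x,y),1e-9)*c['f'];return c['cx']+x*k,c['cy']+y*k
    return c['cx']+x/z*c['f'],c['cy']+y/z*c['f']
def save(c,fn,crop=None,scale=1):
    im=c['frame'][:,:,::-1]
    if crop: u0,v0,u1,v1=crop; im=im[v0:v1,u0:u1]
    cv2.imwrite('pics/'+fn,cv2.resize(im,None,fx=scale,fy=scale,interpolation=cv2.INTER_CUBIC))
E
python3 - <<'E'
from h import *
ims=[]
for n in('scene','top'):
    c=cap(n);print(n,{k:c[k] for k in c if k not in('frame','s','Rm')}); save(c,n+'0.png',scale=1.4)
print(c['s'])
E
```

```text
scene {'vertical_fov': 55.48732890863521, 'cx': 275.71912674343014, 'cy': 208.861483518432, 'xyz': array([ 1.30040104, -0.10205036,  0.67404206]), 'attitude': array([0.34441206, 0.27521101, 0.55059847, 0.70885863]), 'name': 'scene', 'f': np.float64(399.2514793601012), 'o': array([ 1.30040104, -0.10205036,  0.67404206])}
top {'vertical_fov': 46.68948644462707, 'cx': 280.6021204127797, 'cy': 214.16560538803333, 'xyz': array([0.35471117, 0.06807143, 1.30483796]), 'attitude': array([-0.0486125 ,  0.05107059,  0.70657042, -0.70412134]), 'name': 'top', 'f': np.float64(486.56827321643595), 'o': array([0.35471117, 0.06807143, 1.30483796])}
{'time': 0.05, 'joints': array([-1.37307755e+00,  2.45831663e-01,  1.55904923e+00, -1.59932784e-05,
        1.33870438e+00, -1.74104582e-01]), 'dq': array([-0.00084895,  0.00073513,  0.00063803, -0.00102481,  0.00143427,
        0.00043977]), 'tau': array([ 1.75402663e-03, -4.31006813e+01, -3.27421296e+01, -5.50709524e-05,
        2.90226431e-03,  1.21916028e-05]), 'eef_pos': array([ 0.23603883, -0.60501064,  0.23015015]), 'tcp_rot': array([ 8.25626092e-01, -5.64216770e-01, -7.18203556e-04, -6.90565406e-04]), 'ft_force': array([-0.33005235, -0.06352377,  0.33302345]), 'torque': array([ 0.03443954, -0.05618461, -0.02650078]), 'grip_width': 0.08559850875738552}
```

View pics/top0.png

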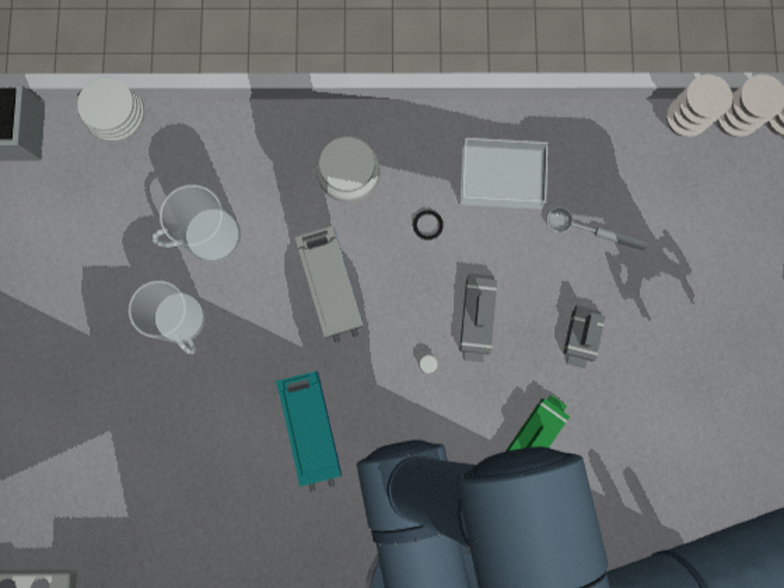

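View pics/scene0.png

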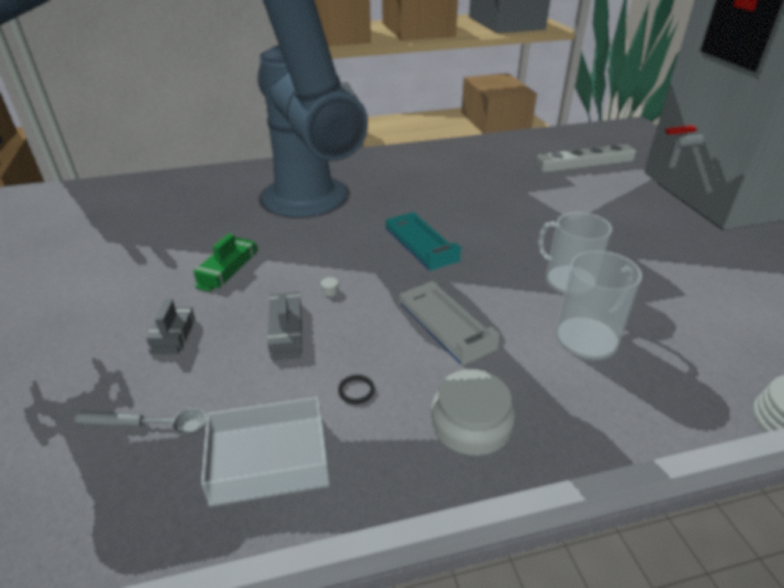

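The top view (×1.4) shows these candidates: 
- **Filters:** long grey at (479,315), short grey at (584,335) and a green look-alike at (540,425). 
- **Cradles:** white at (330,285) and turquoise at (308,430). 

I choose the long grey filter (tongue at the bottom, (473,355)) and the white cradle (catch slot at the top, (318,240)). Next is a close crop to check this.

Run:
```python
from h import *
c=cap('top'); save(c,'crop1.png',(200,150,370,270),4.6)
for n,u,v,z in [('toe',480,278,.02),('tongue',473,357,.005),('handle',479,308,.064),('dock catch',315,232,.03),('dock lip',342,335,.02),('short',584,335,.03)]:
    print(n,onz(c,u/1.4,v/1.4,z).round(3))
```

```text
toe [ 0.579 -0.104  0.02 ]
tongue [ 0.429 -0.089  0.005]
handle [ 0.515 -0.095  0.064]
dock catch [0.668 0.212 0.03 ]
dock lip [0.47 0.16 0.02]
short [ 0.468 -0.295  0.03 ]
```

View pics/crop1.png

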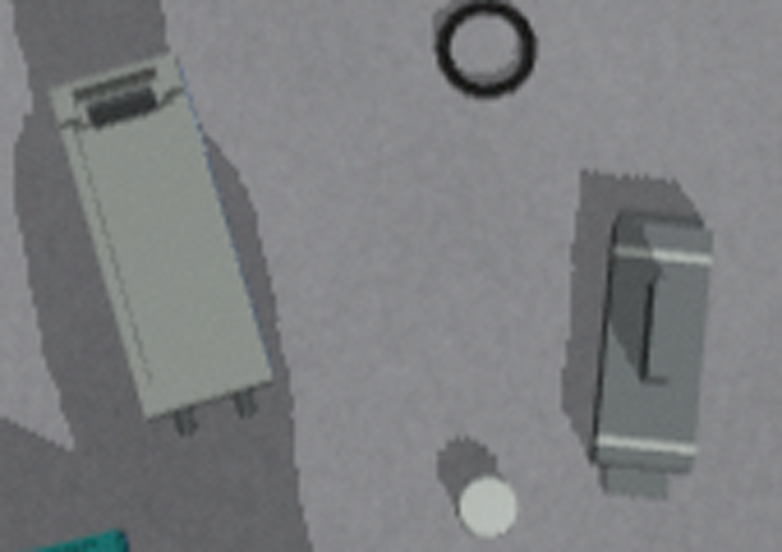

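The crop confirms it: the long grey filter's body is at (655,345), with its tongue at the bottom (635,480) and step at the top. The white cradle has its catch at the top (120,100). Next I move the wrist camera over the filter.

Emit:
arm_command --deltas '[0.017,0.032,0.002,0,0,-1.6,0.017,0.032,0.002,0,0,-1.6,0.017,0.032,0.002,0,0,-1.6,0.017,0.032,0.002,0,0,-1.6,0.017,0.032,0.002,0,0,-1.6,0.017,0.032,0.002,0,0,-1.6,0.017,0.032,0.002,0,0,-1.6,0.017,0.032,0.002,0,0,-1.6]'

```text
time: 0.82
eef_pos: [0.3725, -0.3478, 0.2471]
tcp_rot: [0.757, -0.653, -0.0, -0.0]
ft_force: [1.1, -0.4, 0.4]
grip_width: 0.0854
```

Emit:
arm_command --deltas '[0.017,0.032,0.002,0,0,-1.6,0.017,0.032,0.002,0,0,-1.6,0.017,0.032,0.002,0,0,-1.6,0.017,0.032,0.002,0,0,-1.6,0.017,0.032,0.002,0,0,-1.6,0.017,0.032,0.002,0,0,-1.6,0.017,0.032,0.002,0,0,-1.6,0.017,0.032,0.002,0,0,-1.6]'

```text
time: 1.48
eef_pos: [0.5085, -0.0917, 0.2633]
tcp_rot: [-0.68, 0.734, 0.0, -0.0]
ft_force: [-0.1, -1.0, -0.1]
grip_width: 0.0855
```

Run:
```python
from h import *
c=cap('wrist'); save(c,'w1.png',scale=1.4); print(c['s']['time'],c['s']['eef_pos'],c['o'],c['f'],c['cx'],c['cy'],c['s']['ft_force'])
for p in [(.515,-.095,.064),(.579,-.104,.02),(.429,-.089,.005),(.668,.212,.03),(.47,.16,.02)]: print(np.array(proj(c,p))*1.4)
np.save('w1.npy',c,allow_pickle=True)
```

```text
1.4833 [ 0.50851605 -0.09174904  0.26327193] [ 0.5833738  -0.09748857  0.40508491] 325.19226210127806 274.037680073943 208.55150587059185 [-0.13540286 -1.0456623  -0.08984086]
[387.71877647 247.13709837]
[392.41135753 161.66632993]
[387.55641464 324.92747077]
[ 59.47562188 118.7714175 ]
[134.94182876 306.18133239]
```

View pics/w1.png

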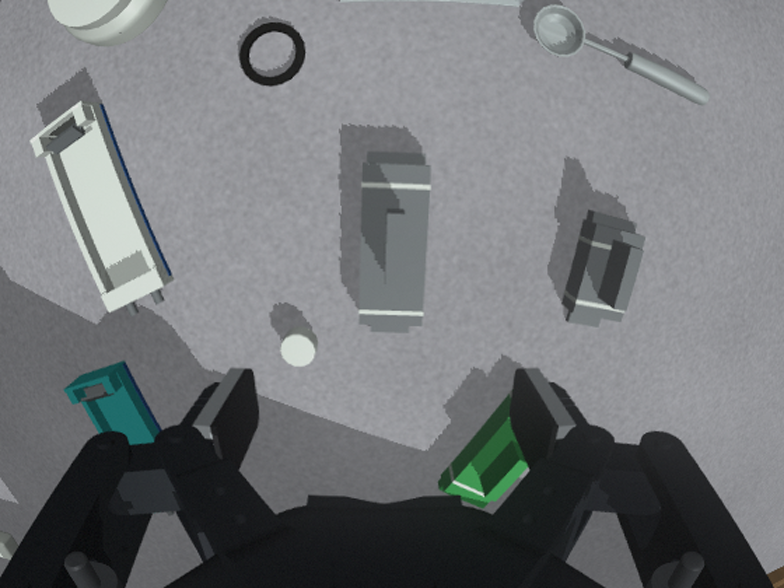

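The filter is at (395,235) with its toe at the top (395,158) and tongue at (390,325). The white cradle is at (105,200) with its catch at the top left and lip at (140,290). I zoom in on the filter for its corners.

Run:
```python
from h import *
c=np.load('w1.npy',allow_pickle=True).item()
a=c['frame'][100:245,240:325,::-1]; b=c['frame'][65:230,15:130,::-1]
f=lambda i,s:cv2.resize(i,None,fx=s,fy=s,interpolation=cv2.INTER_CUBIC)
A=f(a,4.0);B=f(b,3.5)
H=max(A.shape[0],B.shape[0]);im=np.zeros((H,A.shape[1]+B.shape[1],3),np.uint8)
im[:A.shape[0],:A.shape[1]]=A;im[:B.shape[0],A.shape[1]:]=B
cv2.imwrite('pics/crop2.png',im);print(A.shape,B.shape)
```

```text
(580, 340, 3) (578, 402, 3)
```

View pics/crop2.png

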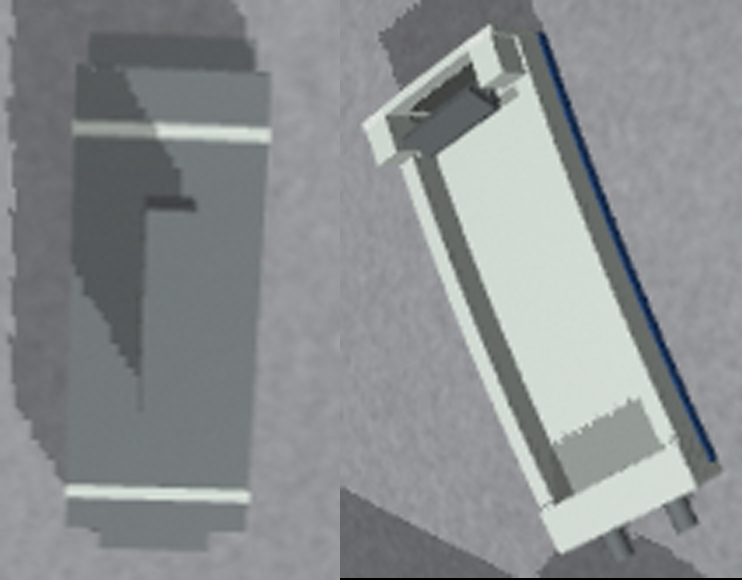

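```bash
cat > meas.py <<'E'
from h import *
def fit(loc,W):  # 2D rigid: world = R loc + t
    loc=np.array(loc);W=np.array(W);lc=loc.mean(0);wc=W.mean(0)
    H=(loc-lc).T@(W-wc);th=np.arctan2(H[0,1]-H[1,0],H[0,0]+H[1,1])
    r=np.array([[np.cos(th),-np.sin(th)],[np.sin(th),np.cos(th)]]);t=wc-r@lc
    return np.degrees(th),t,((loc@r.T+t-W)*1000).round(1)
E
python3 - <<'E'
from meas import *
c=np.load('w1.npy',allow_pickle=True).item()
FA=lambda U,V,z:onz(c,240+(U+.5)/4-.5,100+(V+.5)/4-.5,z)[:2]
FB=lambda U,V,z:onz(c,15+(U-340+.5)/3.5-.5,65+(V+.5)/3.5-.5,z)[:2]
P=[FA(77,65,.03),FA(271,73,.03),FA(65,527,.03),FA(245,532,.03)]
print('filter',*fit([(.065,.028),(.065,-.028),(-.075,.028),(-.075,-.028)],P))
print('handle end y', FA(147,205,.064),FA(197,205,.064),FA(147,197,.064),FA(147,212,.064))
D={'lipout':(FB(560,553,.024),FB(697,488,.024)),'lipin':(FB(543,507,.024),FB(675,440,.024)),'house':(FB(362,125,.038),FB(490,25,.038))}
for k,(a,b) in D.items(): print(k,a,b,np.linalg.norm(a-b),'yaw',np.degrees(np.arctan2(*(a-b)[::-1]))-90)
a,b=D['lipin'];h=D['house'];e=(h[0]+h[1]-a-b)/2;print('axis',np.linalg.norm(e),np.degrees(np.arctan2(e[1],e[0])))
print('right wall stripe');
p=FB(543,35,.022);q=FB(714,460,.022);print(p,q,np.degrees(np.arctan2(*(p-q)[::-1])))
E
```

```text
filter -6.35460904926832 [ 0.5129846  -0.09979921] [[ 0.1  0.3]
 [ 0.1 -0.3]
 [ 0.   0.1]
 [-0.3 -0.1]]
handle end y [ 0.54257679 -0.09643653] [ 0.54162936 -0.109547  ] [ 0.54469713 -0.0965941 ] [ 0.54071894 -0.09629851]
lipout [0.46746237 0.19240765] [0.48923788 0.11937939] 0.07620564631059565 yaw 16.603488862172796
lipin [0.4873404  0.19566533] [0.50858529 0.12504327] 0.07374835775832461 yaw 16.74260538269698
house [0.65475654 0.25025818] [0.67727718 0.1770104 ] 0.07663169050800858 yaw 17.09048090937189
axis 0.17629778328222398 17.590742330921938
right wall stripe
[0.67095741 0.16290788] [0.49895764 0.11064398] 16.901944631900736
```

Filter: (0.513, −0.100), yaw −6.35°, with residuals of 0.3 mm. I take a closer look at the cradle before grasping.

Emit:
arm_command --deltas '[0,0.035,0,0,0,4,0,0.04,0,0,0,4,0,0.04,0,0,0,4,0,0.04,0,0,0,4,0,0.035,0,0,0,4,0,0,0,0,0,0]'

```text
time: 2.03
eef_pos: [0.5072, 0.1014, 0.2631]
tcp_rot: [0.8, -0.6, -0.001, -0.001]
ft_force: [-0.1, 0.9, -0.2]
grip_width: 0.0854
```

Run:
```python
from h import *
c=cap('wrist');np.save('w2.npy',c,allow_pickle=True); print(c['s']['time'],c['s']['eef_pos'],c['o'])
q=[proj(c,p) for p in[(.467,.192,.02),(.489,.119,.02),(.655,.25,.03),(.677,.177,.03)]];print(np.array(q).round())
q=np.array(q);u0,v0=np.maximum(q.min(0).astype(int)-15,0);u1,v1=q.max(0).astype(int)+15
s=min(790/(u1-u0),590/(v1-v0));print(u0,v0,u1,v1,s);save(c,'crop3.png',(u0,v0,u1,v1),s)
```

```text
2.0333 [0.50724029 0.10136547 0.2630642 ] [0.57942131 0.12187184 0.40488121]
[[195. 186.]
 [256. 185.]
 [187.  25.]
 [252.  21.]]
172 5 271 201 3.010204081632653
```

View pics/crop3.png

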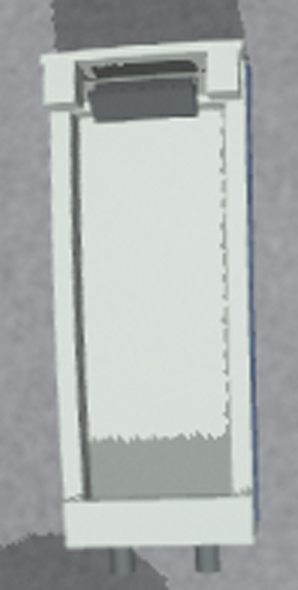

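Run:
```python
from meas import *
c=np.load('w2.npy',allow_pickle=True).item();s=590/196
F=lambda U,V,z:onz(c,172+(U+.5)/s-.5,5+(V+.5)/s-.5,z)[:2]
L=[(-.101,.039),(-.101,-.039),(-.0815,.039),(-.0815,-.039),(.097,.039),(.097,-.039)]
W=[F(65,547,.024),F(253,543,.024),F(64,500,.024),F(252,494,.024),F(42,55,.038),F(244,41,.038)]
th,t,r=fit(L,W);print(th,t,r.tolist())
for n,l,z in [('lip',L[:4],0)]: print(*fit(L[:4],W[:4]))
print(*fit(L[4:],W[4:]))
# inner wall edges top z22 left wall inner, floor edge
for a,b,z in[((73,110),(90,497),.022),((222,110),(232,495),.006),((51,110),(66,497),.022)]:
    for P in(a,b):
        w=F(*P,z)-t;y=np.radians(th);print(P,(np.cos(y)*w[0]+np.sin(y)*w[1])*1e3,(-np.sin(y)*w[0]+np.cos(y)*w[1])*1e3)
```

```text
16.808694553590893 [0.57479614 0.18549356] [[-0.3, 0.1], [-0.4, -0.9], [-0.6, 1.0], [-0.8, -0.9], [0.8, 0.9], [1.3, -0.1]]
17.135342388499897 [0.57517019 0.18618973] [[ 0.   0.2]
 [ 0.3 -0.7]
 [-0.3  1.1]
 [-0.1 -0.6]]
16.662599077636017 [0.5736731  0.18533323] [[-0.2  0.5]
 [ 0.2 -0.5]]
(73, 110) 75.9775959901672 29.89525823153863
(90, 497) -80.67070571285562 27.47111436355647
(222, 110) 75.6023657670488 -27.472090497984823
(232, 495) -83.9017462577436 -28.89908247309813
(51, 110) 76.849306497175 38.87210362262267
(66, 497) -80.38849253633262 37.52624897528059
```

Cradle: (0.575, 0.1855), yaw 16.85°. Now I go back to the filter and descend.

Emit:
arm_command --deltas '[0.001,-0.0335,-0.018,0,0,-3.77,0.001,-0.0335,-0.018,0,0,-3.77,0.001,-0.0335,-0.018,0,0,-3.77,0.001,-0.0335,-0.018,0,0,-3.77,0.001,-0.0335,-0.018,0,0,-3.77,0.001,-0.0335,-0.018,0,0,-3.77,0,0,-0.02,0,0,0,0,0,0,0,0,0]'

```text
time: 2.75
eef_pos: [0.511, -0.1062, 0.1311]
tcp_rot: [-0.661, 0.75, 0.004, -0.002]
ft_force: [-0.1, 0.6, -0.0]
grip_width: 0.0855
```

Run:
```python
from h import *
s=robot.sense();m=R.from_quat(s['tcp_rot']).as_matrix();print(s['eef_pos'],np.degrees(np.arctan2(m[1,0],m[0,0])),m[:,2])
```

```text
[ 0.51100869 -0.10623478  0.13107472] -97.20862588703511 [-0.00751095  0.00311206 -0.99996695]
```

Emit:
arm_command --deltas '[0,0.006,-0.03,0,0,0.6,0,0,-0.02,0,0,0,0,0,0,0,0,0,0,0,0,0,0,0]'

```text
time: 3.08
eef_pos: [0.5136, -0.0983, 0.0853]
tcp_rot: [-0.667, 0.745, 0.001, -0.0]
ft_force: [-0.1, 0.2, 0.5]
grip_width: 0.0852
```

```bash
cat > st.py <<'E'
from h import *
s=robot.sense();m=R.from_quat(s['tcp_rot']).as_matrix()
print(s['time'],s['eef_pos'].round(4),'jawyaw',np.degrees(np.arctan2(m[1,0],m[0,0])).round(2),'z',m[:,2].round(4),'F',s['ft_force'].round(1),'w',s['grip_width'].round(4),s['joints'].round(2))
E
python3 st.py
```

```text
Traceback (most recent call last):
  File "st.py", line 3, in <module>
    print(s['time'],s['eef_pos'].round(4),'jawyaw',np.degrees(np.arctan2(m[1,0],m[0,0])).round(2),'z',m[:,2].round(4),'F',s['ft_force'].round(1),'w',s['grip_width'].round(4),s['joints'].round(2))
                                                                                                                                                     ^^^^^^^^^^^^^^^^^^^^^
AttributeError: 'float' object has no attribute 'round'
```

Emit:
arm_command --deltas '[-0.0005,-0.001,-0.03,0,0,0,0,0,-0.019,0,0,0,0,0,0,0,0,0,0,0,0,0,0,0]'

```text
time: 3.42
eef_pos: [0.5142, -0.0997, 0.0375]
tcp_rot: [-0.667, 0.745, -0.0, 0.0]
ft_force: [0.7, 1.1, 0.9]
grip_width: 0.0855
```

Emit:
arm_command --deltas '[0,0,0,0,0,0,0,0,0,0,0,0,0,0,0,0,0,0,0,0,0,0,0,0,0,0,0,0,0,0,0,0,0,0,0,0,0,0,0,0,0,0,0,0,0,0,0,0]' --claw 255

```text
time: 4.08
eef_pos: [0.5138, -0.0997, 0.0367]
tcp_rot: [-0.667, 0.745, -0.0, 0.0]
ft_force: [-1.1, 0.2, 3.5]
grip_width: 0.0128
```

```bash
sed -i "s/s\['grip_width'\].round(4)/round(s['grip_width'],4)/" st.py; python3 st.py
```

```text
4.0833 [ 0.5138 -0.0997  0.0367] jawyaw -96.32 z [ 3.e-04 -1.e-04 -1.e+00] F [-1.1  0.2  3.5] w 0.0128 [-0.41  0.22  1.98 -0.    0.93  1.27]
```

Gripped at 12.8 mm. I write a small helper that turns a wanted tongue-tip position and tilt in the cradle frame into move deltas.

```bash
cat > tgt.py <<'E'
from h import *
import sys,json
# usage: tgt.py tilt tipx tipz [tilt tipx tipz ...]  (mm in dock frame, lower edge of tongue tip); deltas from measured pose
D=np.array([.575,.1855,0]);YD=16.85
P=np.array(json.load(open('grip.json')))  # TCP in filter frame
def pose(a,x,z,y=0):
    Rf=R.from_euler('z',YD,degrees=True)*R.from_euler('y',-a,degrees=True)
    tip=D+R.from_euler('z',YD,degrees=True).apply([x/1e3,y/1e3,z/1e3])
    return tip+Rf.apply(P-np.array([-.091,0,0])),Rf*R.from_euler('x',180,degrees=True)*R.from_euler('z',90,degrees=True)
def now():
    s=robot.sense();p=np.array(s['eef_pos']);Rt=R.from_quat(s['tcp_rot'])
    Rf=Rt*(R.from_euler('x',180,degrees=True)*R.from_euler('z',90,degrees=True)).inv()
    o=p-Rf.apply(P)
    dd=lambda l:(R.from_euler('z',-YD,degrees=True).apply(o+Rf.apply(np.array(l)/1e3)-D)*1e3).round(1)
    e=Rf.as_euler('ZYX',degrees=True)
    print('t',s['time'],'yaw,tilt,roll',(e*[1,-1,1]).round(2),'tip',dd([-91,0,0]),'toe',dd([75,0,0]),'F dock',R.from_euler('z',-YD,degrees=True).apply(s['ft_force']).round(1),'w',round(s['grip_width'],4))
    return p,Rt
if __name__=='__main__':
    p,r=now()
    v=list(map(float,sys.argv[1:]))
    for i in range(0,len(v),3):
        q,rt=pose(*v[i:i+3]);print(v[i:i+3],'d',(q-p).round(4),'rot',np.degrees((rt*r.inv()).as_rotvec()).round(2),'abs',q.round(4));p,r=q,rt
E
echo '[0.0008,0,0.0367]'>grip.json
python3 tgt.py 16 -76 60 16 -76 30 16 -76 9
```

```text
t 4.0833 yaw,tilt,roll [-6.32  0.02 -0.01] tip [-2.256e+02 -2.191e+02 -1.000e-01] toe [ -73.  -284.5   -0. ] F dock [-1.   0.5  3.5] w 0.0128
[16.0, -76.0, 60.0] d [0.0632 0.2859 0.0839] rot [  1.48 -16.02  23.02] abs [0.577  0.1861 0.1206]
[16.0, -76.0, 30.0] d [ 0.    0.   -0.03] rot [0. 0. 0.] abs [0.577  0.1861 0.0906]
[16.0, -76.0, 9.0] d [ 0.     0.    -0.021] rot [0. 0. 0.] abs [0.577  0.1861 0.0696]
```

Emit:
arm_command --deltas '[0,0,0.015,0,0,0,0,0,0.025,0,0,0,0,0,0.025,0,0,0,0,0,0.025,0,0,0,0.006,0.026,0,0.15,-1.6,2.3,0.006,0.026,0,0.15,-1.6,2.3,0.006,0.026,0,0.15,-1.6,2.3,0.006,0.026,0,0.15,-1.6,2.3]'

```text
time: 4.75
eef_pos: [0.5371, 0.0056, 0.1256]
tcp_rot: [0.724, -0.687, 0.033, -0.045]
ft_force: [0.5, -0.2, -1.7]
grip_width: 0.0131
```

Emit:
arm_command --deltas '[0.006,0.026,0,0.15,-1.6,2.3,0.006,0.026,0,0.15,-1.6,2.3,0.006,0.026,0,0.15,-1.6,2.3,0.006,0.026,0,0.15,-1.6,2.3,0.006,0.026,0,0.15,-1.6,2.3,0.006,0.026,0,0.15,-1.6,2.3,0,0,0,0,0,0,0,0,0,0,0,0]'

```text
time: 5.42
eef_pos: [0.5725, 0.1613, 0.1251]
tcp_rot: [0.796, -0.59, 0.082, -0.111]
ft_force: [-0.3, 0.1, -1.7]
grip_width: 0.0126
```

```bash
python3 tgt.py 16 -76 60 16 -76 30 16 -76 9
python3 - <<'E'
from h import *
c=cap('wrist'); save(c,'w3.png',scale=1.4); np.save('w3.npy',c,allow_pickle=True)
s=cap('scene'); u,v=proj(s,(.575,.1855,.05)); u,v=int(u),int(v); save(s,'s3.png',(u-70,v-60,u+70,v+50),5.5)
np.save('s3.npy',s,allow_pickle=True);print(u,v)
E
```

```text
t 5.4167 yaw,tilt,roll [16.94 15.81  0.05] tip [-87.7 -22.5  64.8] toe [ 72.  -22.2 110. ] F dock [-0.2  0.2 -1.7] w 0.0126
[16.0, -76.0, 60.0] d [ 0.0045  0.0248 -0.0045] rot [ 0.01 -0.19 -0.1 ] abs [0.577  0.1861 0.1206]
[16.0, -76.0, 30.0] d [ 0.    0.   -0.03] rot [0. 0. 0.] abs [0.577  0.1861 0.0906]
[16.0, -76.0, 9.0] d [ 0.     0.    -0.021] rot [0. 0. 0.] abs [0.577  0.1861 0.0696]
319 216
```

View pics/w3.png

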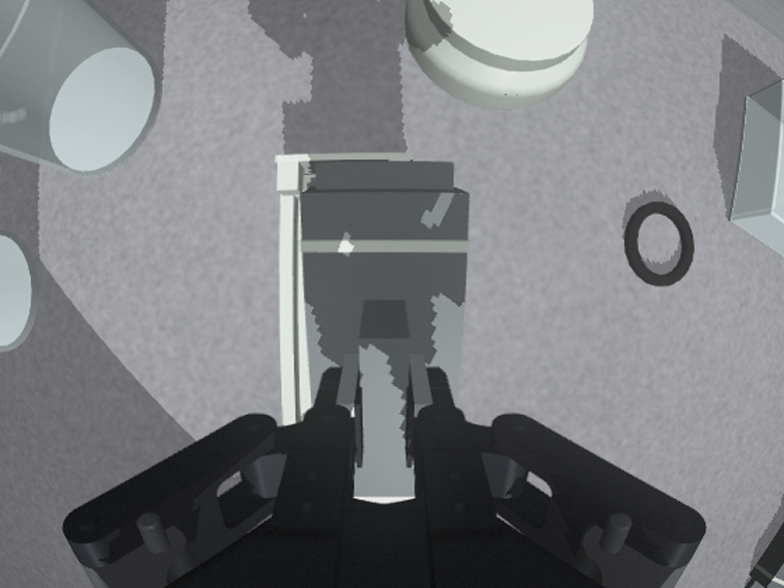

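The filter is held, with its toe-side body edge at row 192, columns 301–469. The cradle shows to its left because 25 mm of travel is still to go. I check for slip in the hand using the body's corners.

Run:
```python
from tgt import *
c=np.load('w3.npy',allow_pickle=True).item();s=c['s']
Rt=R.from_quat(s['tcp_rot']);Rf=Rt*(R.from_euler('x',180,degrees=True)*R.from_euler('z',90,degrees=True)).inv()
o=s['eef_pos']-Rf.apply(P)
for l in [(65,28,30),(65,-28,30),(75,25,14),(75,-25,14),(28,7,64),(28,-7,64)]: print(l,(np.array(proj(c,o+Rf.apply(np.array(l)/1e3)))*1.4).round(1))
# dock corners: housing top left outer / inner in image
for l in [(97,39,38),(76.5,39,38),(-75,39,22)]:
    print(l,(np.array(proj(c,D+R.from_euler('z',YD,degrees=True).apply(np.array(l)/1e3)))*1.4).round(1))
```

```text
(65, 28, 30) [298.3 190.9]
(65, -28, 30) [469. 191.]
(75, 25, 14) [314.  159.9]
(75, -25, 14) [453.4 160. ]
(28, 7, 64) [357.7 336.7]
(28, -7, 64) [409.1 336.7]
(97, 39, 38) [274.9 152.9]
(76.5, 39, 38) [273.4 188.1]
(-75, 39, 22) [282.7 445.8]
```

No slip: the corners agree within 1–2 px. The cradle also agrees to about 1 mm. I move over and lower.

Emit:
arm_command --deltas '[0.0045,0.0245,-0.005,0,-0.2,-0.1,0,0,-0.015,0,0,0,0,0,-0.015,0,0,0,0,0,0,0,0,0,0,0,0,0,0,0]'

```text
time: 5.93
eef_pos: [0.5774, 0.1839, 0.0902]
tcp_rot: [0.794, -0.591, 0.083, -0.112]
ft_force: [0.0, 0.5, -1.6]
grip_width: 0.0131
```

```bash
python3 tgt.py 16 -76 9
python3 - <<'E'
from h import *
s=cap('scene'); u,v=proj(s,(.575,.1855,.05)); u,v=int(u),int(v); save(s,'s4.png',(u-70,v-60,u+70,v+50),5.5)
E
```

```text
t 5.9333 yaw,tilt,roll [ 1.666e+01  1.600e+01 -1.000e-02] tip [-76.3  -1.9  29.6] toe [83.2 -2.5 75.4] F dock [ 0.1  0.5 -1.6] w 0.0131
[16.0, -76.0, 9.0] d [-0.0003  0.0022 -0.0206] rot [ 0.01 -0.    0.19] abs [0.577  0.1861 0.0696]
```

View pics/s4.png

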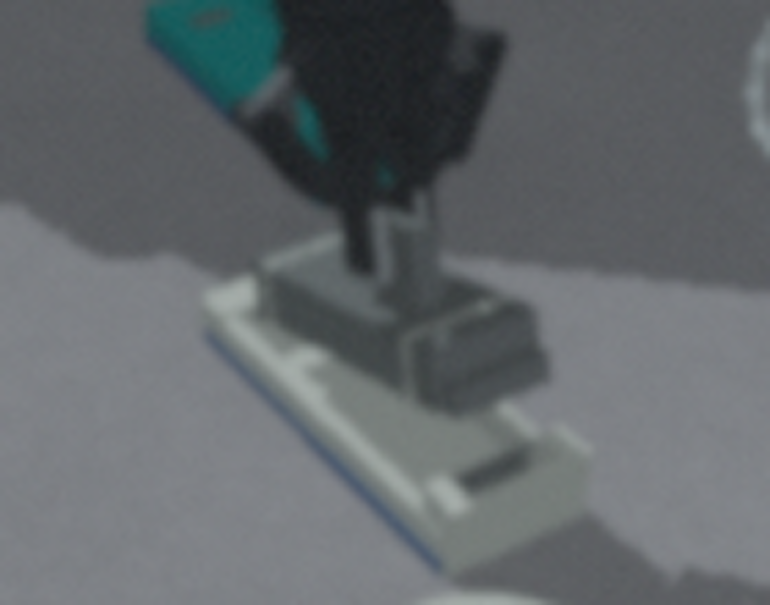

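The filter is tilted over the cradle, with its tongue above the lip-end floor. I lower it the rest of the way gently.

Emit:
arm_command --deltas '[-0.0003,0.0018,-0.006,0,0,0.2,0,0,-0.006,0,0,0,0,0,-0.006,0,0,0,0,0,-0.003,0,0,0,0,0,0,0,0,0,0,0,0,0,0,0]'

```text
time: 6.48
eef_pos: [0.5776, 0.1867, 0.0699]
tcp_rot: [0.796, -0.589, 0.084, -0.113]
ft_force: [0.3, 0.6, -1.5]
grip_width: 0.0132
```

```bash
python3 tgt.py 16 -84 8 16 -91 7
```

```text
t 6.4833 yaw,tilt,roll [16.95 16.12 -0.02] tip [-75.1   0.2   9.2] toe [84.3  0.5 55.2] F dock [ 0.4  0.5 -1.5] w 0.0132
[16.0, -84.0, 8.0] d [-0.0083 -0.0029 -0.0013] rot [-0.01  0.12 -0.09] abs [0.5694 0.1838 0.0686]
[16.0, -91.0, 7.0] d [-0.0067 -0.002  -0.001 ] rot [0. 0. 0.] abs [0.5627 0.1818 0.0676]
```

Emit:
arm_command --deltas '[-0.0028,-0.001,-0.0005,0,0,0,-0.0028,-0.001,-0.0005,0,0,0,-0.0027,-0.0009,-0.0003,0,0,0,0,0,0,0,0,0,0,0,0,0,0,0]'

```text
time: 6.9
eef_pos: [0.5694, 0.1837, 0.0691]
tcp_rot: [0.796, -0.589, 0.084, -0.113]
ft_force: [0.5, 0.4, -2.0]
grip_width: 0.0128
```

```bash
python3 tgt.py 16 -88 7.5 16 -90 7
```

```text
t 6.9 yaw,tilt,roll [16.94 16.16 -0.03] tip [-83.9  -0.2   8.3] toe [75.6  0.1 54.5] F dock [ 0.6  0.2 -2. ] w 0.0128
[16.0, -88.0, 7.5] d [-0.0038 -0.0011 -0.001 ] rot [-0.02  0.16 -0.08] abs [0.5656 0.1826 0.0681]
[16.0, -90.0, 7.0] d [-0.0019 -0.0006 -0.0005] rot [0. 0. 0.] abs [0.5636 0.1821 0.0676]
```

Emit:
arm_command --deltas '[-0.0013,-0.0004,-0.0003,0,0,0,-0.0013,-0.0004,-0.0003,0,0,0,-0.0012,-0.0003,-0.0003,0,0,0,0,0,0,0,0,0,0,0,0,0,0,0]'

```text
time: 7.32
eef_pos: [0.5675, 0.1829, 0.0695]
tcp_rot: [0.795, -0.589, 0.085, -0.114]
ft_force: [4.6, 1.9, -1.2]
grip_width: 0.0132
```

```bash
python3 tgt.py 16 -90 7
```

```text
t 7.3167 yaw,tilt,roll [16.93 16.41 -0.06] tip [-85.6  -0.4   8.4] toe [73.6 -0.2 55.3] F dock [ 5.   0.5 -1.2] w 0.0132
[16.0, -90.0, 7.0] d [-0.0039 -0.0009 -0.0019] rot [-0.06  0.41 -0.06] abs [0.5636 0.1821 0.0676]
```

Contact: 5 N on the port, as described. I push it further back.

Emit:
arm_command --deltas '[-0.0012,-0.0004,-0.0003,0,0,0,-0.0012,-0.0004,-0.0003,0,0,0,-0.0012,-0.0003,-0.0003,0,0,0,-0.0012,-0.0003,0,0,0,0,0,0,0,0,0,0,0,0,0,0,0,0]'

```text
time: 7.82
eef_pos: [0.5641, 0.1818, 0.0698]
tcp_rot: [0.795, -0.589, 0.087, -0.116]
ft_force: [6.2, 2.9, 0.2]
grip_width: 0.0128
```

```bash
python3 tgt.py 16 -90 7
```

```text
t 7.8167 yaw,tilt,roll [16.91 16.61 -0.08] tip [-89.   -0.5   8.4] toe [70.1 -0.4 55.8] F dock [6.8 1.  0.2] w 0.0128
[16.0, -90.0, 7.0] d [-0.0005  0.0003 -0.0022] rot [-0.1   0.61 -0.04] abs [0.5636 0.1821 0.0676]
```

The port is pushed back about 3 mm. Now I work out the swing about the tongue tip in relative deltas.

```bash
python3 tgt.py 16 -90 7 13 -91.2 7 10 -92 7 7 -92.6 7 4 -93 6.5 2 -93.2 6 0 -93.2 5.5
```

```text
t 7.8167 yaw,tilt,roll [16.91 16.61 -0.08] tip [-89.   -0.5   8.4] toe [70.1 -0.4 55.8] F dock [6.8 1.  0.2] w 0.0128
[16.0, -90.0, 7.0] d [-0.0005  0.0003 -0.0022] rot [-0.1   0.61 -0.04] abs [0.5636 0.1821 0.0676]
[13.0, -91.2, 7.0] d [ 0.0018  0.0005 -0.0042] rot [-0.87  2.87 -0.  ] abs [0.5654 0.1826 0.0634]
[10.0, -92.0, 7.0] d [ 0.002   0.0006 -0.0043] rot [-0.87  2.87 -0.  ] abs [0.5674 0.1832 0.0591]
[7.0, -92.6, 7.0] d [ 0.0019  0.0006 -0.0045] rot [-0.87  2.87 -0.  ] abs [0.5693 0.1838 0.0546]
[4.0, -93.0, 6.5] d [ 0.0019  0.0006 -0.0051] rot [-0.87  2.87 -0.  ] abs [0.5712 0.1843 0.0495]
[2.0, -93.2, 6.0] d [ 0.0012  0.0004 -0.0036] rot [-0.58  1.91 -0.  ] abs [0.5724 0.1847 0.0459]
[0.0, -93.2, 5.5] d [ 0.0013  0.0004 -0.0037] rot [-0.58  1.91 -0.  ] abs [0.5737 0.1851 0.0422]
```

Emit:
arm_command --deltas '[0.0006,0.0002,-0.0021,-0.44,1.44,0,0.0009,0.0003,-0.0021,-0.44,1.44,0,0.001,0.0003,-0.0021,-0.44,1.44,0,0.001,0.0003,-0.0022,-0.44,1.44,0,0,0,0,0,0,0,0,0,0,0,0,0]'

```text
time: 8.32
eef_pos: [0.5682, 0.1831, 0.0611]
tcp_rot: [0.8, -0.593, 0.056, -0.074]
ft_force: [7.2, 3.3, 1.1]
grip_width: 0.0127
```

```bash
python3 tgt.py 10 -92 7
```

```text
t 8.3167 yaw,tilt,roll [16.91 10.62 -0.08] tip [-90.7  -0.5   8.1] toe [72.5 -0.3 38.7] F dock [7.8 1.  1.1] w 0.0127
[10.0, -92.0, 7.0] d [-0.0008  0.0001 -0.002 ] rot [-0.1   0.62 -0.05] abs [0.5674 0.1832 0.0591]
```

The force is 7.8 N, so the port is about 4 mm back. I continue the swing.

Emit:
arm_command --deltas '[0.0009,0.0003,-0.0022,-0.44,1.44,0,0.0009,0.0003,-0.0023,-0.44,1.44,0,0.0009,0.0003,-0.0025,-0.44,1.44,0,0.0009,0.0003,-0.0026,-0.44,1.44,0,0,0,0,0,0,0,0,0,0,0,0,0]'

```text
time: 8.82
eef_pos: [0.5714, 0.184, 0.0514]
tcp_rot: [0.803, -0.595, 0.024, -0.031]
ft_force: [5.0, 1.3, 2.1]
grip_width: 0.0128
```

```bash
python3 tgt.py 4 -93 6.5
```

```text
t 8.8167 yaw,tilt,roll [16.94  4.5  -0.11] tip [-92.5  -0.6   7.6] toe [73.  -0.3 20.7] F dock [ 5.2 -0.3  2.1] w 0.0128
[4.0, -93.0, 6.5] d [-0.0002  0.0003 -0.0019] rot [-0.05  0.51 -0.09] abs [0.5712 0.1843 0.0495]
```

Emit:
arm_command --deltas '[0.0005,0.0002,-0.0018,-0.29,0.96,0,0.0005,0.0002,-0.0018,-0.29,0.96,0,0.0005,0.0002,-0.0018,-0.29,0.96,0,0.0005,0.0002,-0.0018,-0.29,0.96,0,0,0,0,0,0,0,0,0,0,0,0,0]'

```text
time: 9.32
eef_pos: [0.5734, 0.1848, 0.0443]
tcp_rot: [0.804, -0.595, 0.003, -0.003]
ft_force: [5.7, 1.4, 5.1]
grip_width: 0.0132
```

```bash
python3 tgt.py 0 -93 6
python3 - <<'E'
from h import *
s=cap('scene'); u,v=proj(s,(.60,.19,.03)); u,v=int(u),int(v); save(s,'s5.png',(u-50,v-45,u+60,v+40),7)
E
```

```text
t 9.3167 yaw,tilt,roll [16.95  0.47 -0.11] tip [-93.2  -0.5   6.9] toe [72.8 -0.2  8.2] F dock [ 5.9 -0.3  5.1] w 0.0132
[0.0, -93.0, 6.0] d [ 0.0004  0.0004 -0.0016] rot [-0.03  0.48 -0.1 ] abs [0.5739 0.1852 0.0427]
```

View pics/s5.png

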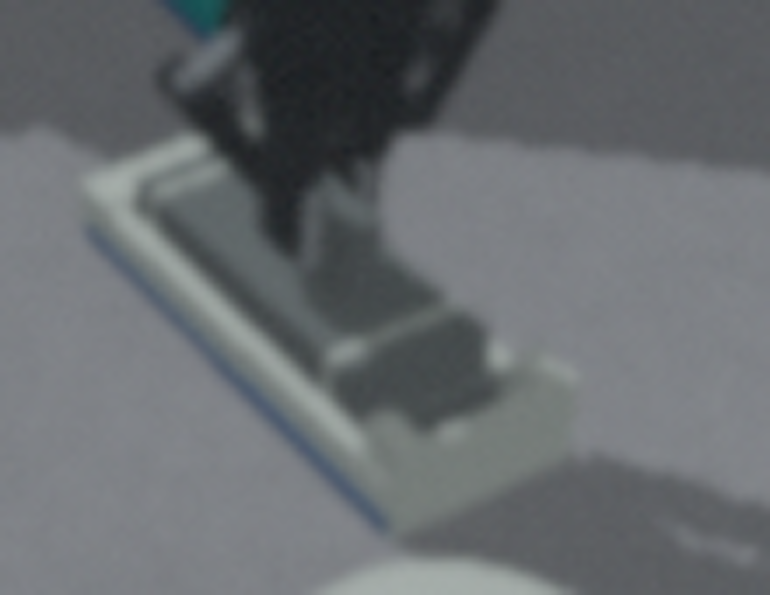

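The filter is nearly level, with its toe just inside the end wall. I press down while still holding it.

Emit:
arm_command --deltas '[0,0,-0.002,-0.3,0.9,0,0,0,-0.002,-0.3,0.9,0,0,0,-0.002,-0.2,0.7,0,0,0,0,0,0,0,0,0,0,0,0,0]'

```text
time: 9.78
eef_pos: [0.5742, 0.1848, 0.0423]
tcp_rot: [0.804, -0.595, -0.01, 0.016]
ft_force: [-5.4, -2.0, 29.0]
grip_width: 0.0128
```

```bash
python3 tgt.py 0 -93 6
```

```text
t 9.7833 yaw,tilt,roll [16.96 -2.16 -0.17] tip [-94.1  -0.7   9.1] toe [71.8 -0.4  2.9] F dock [-5.8 -0.3 29. ] w 0.0128
[0.0, -93.0, 6.0] d [-0.0004  0.0004  0.0004] rot [ 0.79 -2.02 -0.11] abs [0.5739 0.1852 0.0427]
```

29 N down with the filter at floor height. I ease off, let go, rise and look.

Emit:
arm_command --deltas '[0,0,0.003,0.3,-1,0,0,0,0.002,0.2,-0.5,0,0,0,0,0,0,0]'

```text
time: 10.03
eef_pos: [0.5743, 0.1849, 0.0434]
tcp_rot: [0.803, -0.595, -0.001, 0.003]
ft_force: [12.4, 3.0, -1.4]
grip_width: 0.0131
```

Emit:
arm_command --deltas '[0,0,0,0,0,0,0,0,0,0,0,0,0,0,0,0,0,0,0,0,0,0,0,0,0,0,0,0,0,0,0,0,0,0,0,0]' --claw 0

```text
time: 10.53
eef_pos: [0.5696, 0.1843, 0.0405]
tcp_rot: [0.804, -0.595, -0.005, 0.007]
ft_force: [0.2, 0.5, -0.8]
grip_width: 0.0838
```

Emit:
arm_command --deltas '[0,0,0.02,0,0,0,0,0,0.04,0,0,0,0,0,0.04,0,0,0,0,0,0.03,0,0,0,0,0,0,0,0,0,0,0,0,0,0,0]'

```text
time: 11.03
eef_pos: [0.5714, 0.1846, 0.1735]
tcp_rot: [0.804, -0.595, -0.003, 0.005]
ft_force: [0.4, -0.9, -0.2]
grip_width: 0.0852
```

```bash
python3 st.py
python3 - <<'E'
from tgt import *
c=cap('wrist');np.save('w6.npy',c,allow_pickle=True)
f=lambda l:np.array(proj(c,D+R.from_euler('z',YD,degrees=True).apply(np.array(l)/1e3)))
q=np.array([f((50,45,30)),f((50,-45,30)),f((100,45,38)),f((100,-45,38))]);u0,v0=q.min(0).astype(int)-5;u1,v1=q.max(0).astype(int)+15
v0=max(v0,0);s=min(790/(u1-u0),590/(v1-v0));print(u0,v0,u1,v1,s);save(c,'w6.png',(u0,v0,u1,v1),s)
for l in [(66.5,28,36),(66.5,-28,36),(-73.5,28,36),(-73.5,-28,36),(70.5,20,21.5),(70.5,-20,21.5),(80,20,38),(80,-20,38)]: print(l,((f(l)-[u0,v0])*s).round())
E
```

```text
11.0333 [0.5714 0.1846 0.1735] jawyaw -73.05 z [-0.0109 -0.0047 -0.9999] F [ 0.4 -0.9 -0.2] w 0.0852 [ 0.13  0.2   1.73 -0.    1.23  1.4 ]
215 72 343 150 6.171875
(66.5, 28, 36) [162. 274.]
(66.5, -28, 36) [570. 275.]
(-73.5, 28, 36) [ 184. 1196.]
(-73.5, -28, 36) [ 543. 1197.]
(70.5, 20, 21.5) [227. 243.]
(70.5, -20, 21.5) [505. 244.]
(80, 20, 38) [219. 175.]
(80, -20, 38) [514. 176.]
```

View pics/w6.png

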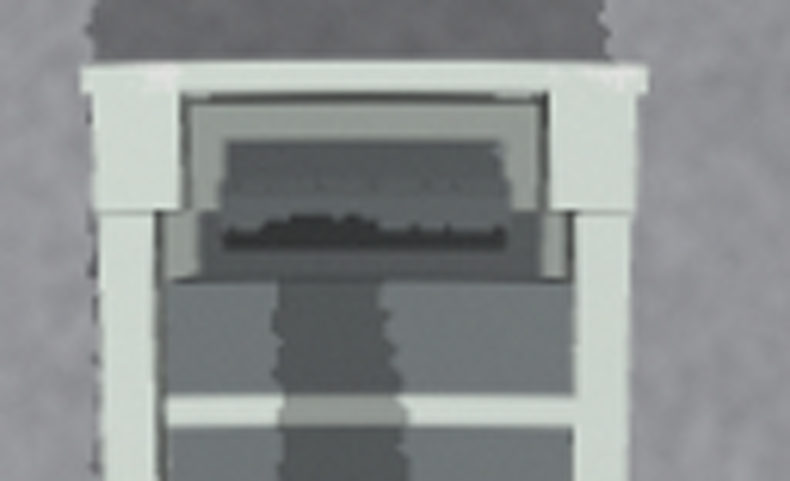

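The catch hook edge (row 250, columns 222–505) lies over the toe at its rest position, and only about 4 mm of toe shows, as it should when seated. I press once on the press spot with closed fingers to confirm it is home.

Emit:
arm_command --deltas '[0.0125,0.0037,-0.015,0,0,0,0.0125,0.0037,-0.015,0,0,0,0.0125,0.0037,-0.015,0,0,0,0.0125,0.0037,-0.015,0,0,0,0,0,-0.02,0,0,0,0,0,-0.02,0,0,0,0,0,-0.015,0,0,0,0,0,0,0,0,0]' --claw 255

```text
time: 11.75
eef_pos: [0.6157, 0.1985, 0.0496]
tcp_rot: [0.804, -0.595, -0.009, 0.011]
ft_force: [-0.8, -0.2, -2.1]
grip_width: -0.0
```

```bash
python3 st.py; python3 -c "
from tgt import *
print(D+R.from_euler('z',YD,degrees=True).apply([.0485,0,.036]))"
```

```text
11.75 [0.6157 0.1985 0.0496] jawyaw -73.06 z [-0.0266 -0.0068 -0.9996] F [-0.8 -0.2 -2.1] w -0.0 [ 0.14  0.46  1.64 -0.    1.07  1.42]
[0.62141774 0.19955855 0.036     ]
```

Emit:
arm_command --deltas '[0.004,0.001,-0.005,0,0,0,0,0,-0.004,0,0,0,0,0,-0.003,0,0,0,0,0,-0.003,0,0,0,0,0,0,0,0,0]'

```text
time: 12.17
eef_pos: [0.6241, 0.2002, 0.041]
tcp_rot: [0.804, -0.595, -0.005, 0.007]
ft_force: [0.0, -0.0, 0.4]
grip_width: -0.0001
```

Emit:
arm_command --deltas '[0,0,-0.002,0,0,0,0,0,-0.001,0,0,0,0,0,0,0,0,0]'

```text
time: 12.42
eef_pos: [0.624, 0.2002, 0.0379]
tcp_rot: [0.804, -0.595, -0.005, 0.007]
ft_force: [0.9, -0.5, 0.3]
grip_width: -0.0005
```

Emit:
arm_command --deltas '[0,0,-0.002,0,0,0,0,0,-0.002,0,0,0,0,0,-0.001,0,0,0,0,0,0,0,0,0]'

```text
time: 12.75
eef_pos: [0.6246, 0.2003, 0.036]
tcp_rot: [0.804, -0.595, -0.005, 0.007]
ft_force: [-9.0, -1.7, 16.7]
grip_width: 0.0002
```

Emit:
arm_command --deltas '[0,0,-0.002,0,0,0,0,0,-0.001,0,0,0,0,0,0,0,0,0]'

```text
time: 13.0
eef_pos: [0.6247, 0.2003, 0.0359]
tcp_rot: [0.804, -0.595, -0.005, 0.008]
ft_force: [-18.1, -4.8, 32.7]
grip_width: -0.0004
```

Contact comes at z = 0.036 m and the filter holds firm at 33 N, so it is fully home. I retreat and take a last look.

Emit:
arm_command --deltas '[0,0,0.01,0,0,0,0,0,0.025,0,0,0,0,0,0.035,0,0,0,-0.012,-0.004,0.035,0,0,0,-0.02,-0.01,0.03,0,0,0,-0.02,-0.02,0.02,0,0,0,0,0,0,0,0,0,0,0,0,0,0,0]'

```text
time: 13.67
eef_pos: [0.5725, 0.1659, 0.1866]
tcp_rot: [0.803, -0.596, -0.003, 0.006]
ft_force: [0.2, -0.9, -0.3]
grip_width: 0.0
```

```bash
python3 st.py
python3 - <<'E'
from tgt import *
c=cap('wrist')
f=lambda l:np.array(proj(c,D+R.from_euler('z',YD,degrees=True).apply(np.array(l)/1e3)))
q=np.array([f((-100,45,30)),f((-100,-45,30)),f((100,45,38)),f((100,-45,38))]);u0,v0=np.maximum(q.min(0).astype(int)-10,0);u1,v1=q.max(0).astype(int)+10
s=min(790/(u1-u0),590/(v1-v0));save(c,'w7.png',(u0,v0,u1,v1),s)
for l in [(66.5,28,36),(66.5,-28,36),(-73.5,28,36),(-73.5,-28,36),(70.5,20,21.5),(70.5,-20,21.5),(79.5,20,21.5)]: print(l,((f(l)-[u0,v0])*s).round())
E
```

```text
13.6667 [0.5725 0.1659 0.1866] jawyaw -73.11 z [-0.0122 -0.0047 -0.9999] F [ 0.2 -0.9 -0.3] w 0.0 [ 0.09  0.17  1.73 -0.    1.25  1.37]
(66.5, 28, 36) [ 81. 129.]
(66.5, -28, 36) [248. 127.]
(-73.5, 28, 36) [ 95. 511.]
(-73.5, -28, 36) [244. 512.]
(70.5, 20, 21.5) [109. 116.]
(70.5, -20, 21.5) [224. 115.]
(79.5, 20, 21.5) [109.  91.]
```

View pics/w7.png

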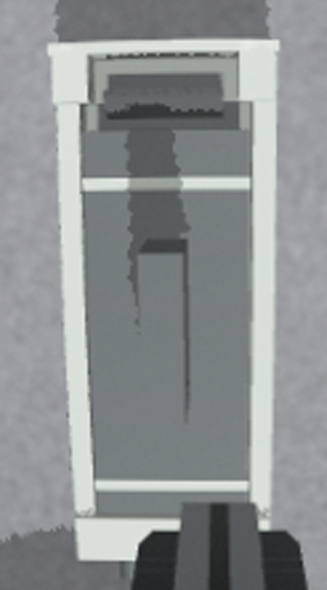

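The filter sits between the walls with its body end at row 129 (predicted 127–129). The catch edge is at about row 117, against 115 predicted at rest and 91 if it were pushed out. Nothing is touching it, so I hand in.

```bash
python3 -c "
from plant import robot
print(robot.sign_off())"
```

```text
the job is handed in; nothing more can be done
None
```

The long grey filter is seated in the white cradle, released and handed in at about 13.7 s, well inside the 54 s limit. The hand-in reports no verdict, so this rests on my own checks.

**What I did:** I gripped it by the handle and tilted it 16° with the toe up. I hooked the tongue under the lip and pushed the port back about 3 to 4 mm, judging by the 7–8 N push. I swung the toe down while holding it back, pressed it home, let go, and pressed once more with closed fingers.

**Last checks:**
- **Height:** the closed fingers met the filter's top at z = 36 mm, exactly the seated height, and it held firm under 33 N.
- **Catch:** the last picture shows the hook over the toe, within 2 px of its rest position.
- **Retreat:** the gripper was clear, with no contact force.
- **Disagreements:** my cradle measurements differed by about 1 mm from each other. The tool also showed −2° of tilt during the first press, which I put down to slip in the grip. Neither affected the fit.
- **Not checked:** I did not take a final picture of the short filter and the other items. No move went near them.

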